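# Fetch the spectrometer lamp out of its storage tub

## Task

Lift the loose cover off the grey plastic tub and lay it flat, knob up, on the cork mat. Then take the glass lamp out of the tub and lay it down, without dropping it, in the aluminium cradle, resting on both saddles between their lugs, with its square black base at the end that has the tall end plate. Leave the dark steel burner bar in the tub and everything else on the bench where it is.

Things in the scene. Friction and masses are not known exactly. Their poses are not given: they have to be found in the camera images.
- tub: open grey plastic tub, 220 (its x) x 220 (its y) x 60 mm high, walls and floor 5 mm thick, fixed to the bench; origin under its centre at bench height, z up
- cover: loose white plastic strip cover, 80 (x) x 236 (y) x 5 mm, with a black round knob, 24 mm in diameter and 28 mm tall, standing in the middle of its top; 0.14 kg. At the start it lies across the tub's two side rims (along the tub's y) over the middle of the lamp. Origin: centre of its underside, z up
- cover_knob (a point): centre of the top of the cover's knob, 33 mm above the cover's underside
- lamp: hollow cathode lamp lying on the tub's floor along the tub's x, on either side of the tub: a clear glass cylinder, 38 mm in diameter and 120 mm long, with a square black plastic base, 38 x 38 mm and 30 mm long, at its +x end; 150 mm long overall, about 0.15 kg. Origin: on its axis at the middle of the overall length (19 mm above what it lies on); x along the axis towards the black base
- lamp_base (a point): centre of the lamp's square black base, on the axis, 60 mm from the lamp's origin along its +x
- burner: bystander: plain dark steel burner bar lying in the tub beside the lamp, 100 x 32 x 34 mm high with a thin slot along its top; stays there. Origin: centre of underside
- mat: thin cork mat on the bench, 140 (x) x 250 (y) x 3 mm, fixed; on one side of the tub. Origin: centre of its underside (bench height)
- cradle: fixed aluminium cradle on the other side of the tub from the mat: base plate 200 (x) x 70 x 10 mm; saddle blocks at x = -50 and +50 mm, 14 mm long, flat tops 25 mm above the bench, between lugs 39 mm high, 54 mm apart inside (y); end plate 60 mm high, inner face at x = +94 mm. Origin: centre of underside. A lamp on the saddles lies along x, axis 44 mm above the bench
- beaker_big: bystander: glass beaker, 72 mm across, 95 mm tall, beyond the tub; origin under its centre
- beaker_small: bystander: glass beaker, 54 mm across, 70 mm tall, beyond the tub; origin under its centre
- flask: bystander: conical glass flask, 72 mm across its foot, 118 mm tall, beyond the tub; origin under its centre
- reagent: bystander: amber glass bottle, 60 mm across, 140 mm tall, beyond the tub, far right; origin under its centre
- jar: bystander: white plastic jar, 48 mm across, 55 mm tall, beyond the tub, far left; origin under its centre
- vial: bystander: small glass vial with black cap, 32 mm across, 50 mm tall, beyond the tub, right; origin under its centre
Not all that is in view belongs to the job. There is more than one size of the cover; the job needs the larger.

How it is judged:
By the outcome, as a careful person would: the job done as asked, in the order asked, and still so for the second after the job is handed in, with the robot touching nothing.
It also fails if it takes over 64 s, if anything falls off the work surface, if the arm or the gripper's body presses on something with over 40 N, if the wrist force passes 120 N, or if a joint passes its speed limit or range.

## Robot

A 6-joint arm with a two-finger parallel gripper is mounted at the origin on the work surface. World frame = base frame: x ahead of the robot, y to its left, z up, the work surface at z = 0. Lengths are in m, angles in degrees, forces in N, time in s.
With the tool pointing down it reaches from about 0.4 to 0.825 m from the base axis. Payload 7 kg.
Tool frame: the origin (TCP) lies midway between the tips of the shut fingers; the grasp point (between the pads) lies 19 mm behind it; z points along the fingers, y is the line along which they close (so a half turn about z gives the same grasp; the last joint's range is limited). The gripper opens to 88 mm and grips with 3 to 60 N. Pads are 19 mm wide; open, the fingers measure 130 mm over their backs; the gripper's body (78 mm by 193 mm) begins 47 mm behind the grasp point.
Start: joints at [16.507, 20.546, 0.682, 0, -70.136, -16.507], TCP at [0.675, -0, 0.227] pointing down, gripper open.
Joint ranges: [-176.03, 176.03], [-82.01, 121.73], [-58.28, 71.71], [-173.87, 95.51], [-174.79, -0.11], [-173.66, 173.66]. Speed limits (degrees/s): [136.94, 136.94, 172.46, 180, 180, 180].

## Interface

Orientations are given as [roll, pitch, yaw] about the fixed x, y, z axes, in that order (R = Rz(yaw) Ry(pitch) Rx(roll)).
In Python, from plant import get_state, optics, order gives the robot as it stands. The module is installed in compiled form; this text tells all that it offers.
- The arm moves only by the tool send_rows, never from a script. Its argument "moves" is a list of rows, each an object with "slide": the shift along the tool's x, y, z as a fraction of full scale, a list of three; "turn": the turn about the tool's z as a fraction of full scale; "gripper": the opening, from 0 (shut) to 1 (fully open). A call has exactly 5 rows; each row is the pose to reach, as a shift and turn from the pose commanded when the call began, along the tool's axes at that moment; what a row does not reach only later rows make up. Full scale, the value 1, is 150 mm for a shift and 90 degrees for a turn. A row lasts 1/12 s, in which the tool goes at most 41.7 mm and 7.16 degrees, less where a joint would pass 70% of its speed; a pose out of reach is approached as far as the arm can. A call with a number of a shift or a turn outside -1 to 1 is refused whole. A call with a gripper value outside its range is refused whole. The fingers move at their own pace and stop on an object; "newtons" is the grip in N (left out, the last holds). Time passes only in rows, so rows that repeat a pose let the fingers close, or fill a call up. It gives the time, the measured TCP pose, the force, the opening and the grip force at its end, in the units of the state.
- get_state(): the state, without advancing time (a new reading comes with each control period).
- optics.capture(name): name is "scene" or "side" or "wrist"; returns a dict with "img" (480x640x3 uint8, red, green, blue), "intrinsics" (3x3 intrinsics, pixels), "origin" and "attitude" of the camera in the world. Camera axes: x right, y down, z forward; pixel columns grow to the right and rows downward; lengths in m; the calibration is good to about 2 mm. A picture is of the moment at which its call begins. There is no depth.
- order.close_job(): hands the job in; it is judged then, once.
Trained networks look in the newest picture that a camera, given by its name, has taken for a name from the list of things; names that differ only in an ending like _2 or _b are one class to them, and where a whole thing is asked for, a point or a joint stands for the part that bears it (a point fixed in the world has none). Each returns a list of dicts, best first, with "p" (0 to 1); they miss things now and then, are a little off and sometimes report something else, mostly with a low value. They report only what shows in the picture. A call takes as long as a camera call. They do not tell look-alikes from the thing itself.
- optics.look_for(camera, name): "location" ([x, y, z] in m, in world coordinates, good to about 4 mm: the middle of the surface that is visible of it).
The state is a dict: "time_s": time; "joints": joint angles; "qd": joint speeds; "joint_torque": joint torques, N m; "tcp_pos": TCP position; "eef_rot": TCP orientation; "contact_force": force on the tool from outside, world axes, zero at the start; "moment": the same for the moment, N m; "gripper_width": finger opening in m; "gripper_force": force on a finger pad.
Only numpy, scipy, OpenCV 4.12 (cv2) and the standard library are available. Lean on these libraries where they do the work, as an engineer would, in place of code of your own. Each camera call takes 0.05 s, during which the arm holds its last target. There are 200 camera calls.

## Working session

There is one attempt and no reset: what is moved stays moved. The work goes in short steps, Python scripts to look and compute and a tool call to move; the robot and the scene stay as the last step left them, time stands still between calls to the robot, and variables do not carry over. Pictures are saved under pics/ and viewed, at most 10 in all, crops included, and the job is handed in when it is done.

Besides the shell and the picture viewer there is one more tool, called after ">>>" by a JSON object that holds its "method" and its "body", one argument or row to a line. send_rows: Moves the arm, as the interface text tells. Shift numbers are shares of 150 mm and turn numbers shares of 90 degrees, none past 1 either way. Its arguments: {"type":"object","properties":{"moves":{"type":"array"},"newtons":{"type":"number"}},"required":["moves"]}

```bash
mkdir -p pics; cat > h.py <<'E'
import numpy as np, cv2
from plant import get_state, optics, order
def cap(n,f=None):
    c=optics.capture(n)
    if f: cv2.imwrite('pics/'+f,c['img'][:,:,::-1])
    return c
def pose(c):
    K=np.array(c['intrinsics']);o=np.array(c['origin']);A=np.array(c['attitude'])
    if A.shape!=(3,3):
        from scipy.spatial.transform import Rotation as R
        A=R.from_euler('xyz',A,degrees=True).as_matrix()
    return K,o,A
def toplane(c,uv,z):
    K,o,A=pose(c); d=A@np.linalg.inv(K)@np.array([uv[0],uv[1],1.]); return o+d*(z-o[2])/d[2]
def proj(c,p):
    K,o,A=pose(c); q=K@(A.T@(np.array(p)-o)); return q[:2]/q[2]
def tri(cs,uvs):
    M=np.zeros((3,3));b=np.zeros(3)
    for c,uv in zip(cs,uvs):
        K,o,A=pose(c); d=A@np.linalg.inv(K)@np.array([uv[0],uv[1],1.]);d/=np.linalg.norm(d);P=np.eye(3)-np.outer(d,d);M+=P;b+=P@o
    return np.linalg.solve(M,b)
E
python3 - <<'E'
from h import *
np.set_printoptions(precision=4,suppress=True)
for n in ['scene','side']:
    c=cap(n,n+'1.png'); print(n,c['origin'],c['attitude'],c['intrinsics'])
    for t in ['tub','cover','cover_knob','lamp','lamp_base','burner','mat','cradle']:
        for r in optics.look_for(n,t)[:3]: print(t,round(r['p'],2),np.round(r['location'],4),proj(c,r['location']).round())
print(get_state())
E
```

```text
scene [ 1.5719 -0.2919  0.7922] [-123.4412   -0.4044   74.8628] [[564.5014   0.     321.8304]
 [  0.     564.5014 241.3956]
 [  0.       0.       1.    ]]
tub 0.92 [ 0.5815 -0.0082  0.0324] [326. 271.]
tub 0.32 [ 0.5482 -0.0169  0.0595] [319. 253.]
cover 0.92 [0.258  0.3589 0.002 ] [418. 196.]
cover 0.67 [ 0.5482 -0.0227  0.068 ] [316. 251.]
cover_knob 0.82 [0.263  0.3592 0.0069] [419. 195.]
cover_knob 0.61 [ 0.5516 -0.0154  0.0627] [320. 253.]
lamp 0.61 [ 0.6007 -0.0569  0.0381] [307. 277.]
lamp_base 0.69 [ 0.6006 -0.0624  0.0418] [305. 276.]
burner 0.68 [0.5748 0.0388 0.0247] [345. 269.]
mat 0.88 [0.4849 0.3676 0.0078] [457. 235.]
mat 0.29 [ 0.5487 -0.0168  0.0618] [319. 253.]
cradle 0.88 [ 0.468  -0.3417  0.0139] [174. 271.]
cradle 0.48 [ 0.7783 -0.0448  0.044 ] [335. 327.]
side [-0.1969  1.0828  0.8531] [-120.4183   -0.6666 -145.6187] [[576.0238   0.     310.277 ]
 [  0.     576.0238 232.5627]
 [  0.       0.       1.    ]]
tub 0.56 [0.5143 0.0258 0.0307] [310. 257.]
cover 0.98 [0.2452 0.3707 0.006 ] [324. 386.]
cover 0.67 [0.5361 0.0015 0.0658] [309. 239.]
cover_knob 0.96 [0.538
[... 224 characters left out ...]
. 245.]
burner 0.52 [0.4936 0.0384 0.0372] [314. 260.]
mat 0.61 [0.4759 0.3795 0.0084] [233. 343.]
cradle 0.87 [ 0.4875 -0.3407  0.0071] [385. 214.]
cradle 0.67 [ 0.7574 -0.0271  0.0456] [251. 218.]
{'time_s': 0.9, 'joints': array([ 16.507 ,  20.5461,   0.6798,  -0.0014, -70.1335, -16.5076]), 'qd': array([-0.0037,  0.0424, -0.1172,  0.0674,  0.0375, -0.106 ]), 'joint_torque': array([  0.0012, -58.2356,  29.33  ,   7.0026,   0.0126,   0.    ]), 'tcp_pos': array([ 0.675 , -0.    ,  0.2265]), 'eef_rot': array([179.9998,   0.0014, -90.0011]), 'contact_force': array([0.0422, 0.3061, 0.5618]), 'moment': array([-0.0501, -0.0124,  0.0046]), 'gripper_force': 0.0, 'gripper_width': 0.08747830016603786}
```

View pics/scene1.png

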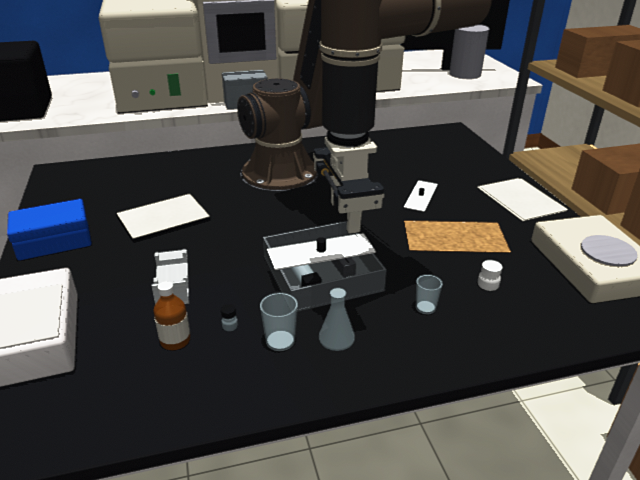

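View pics/side1.png

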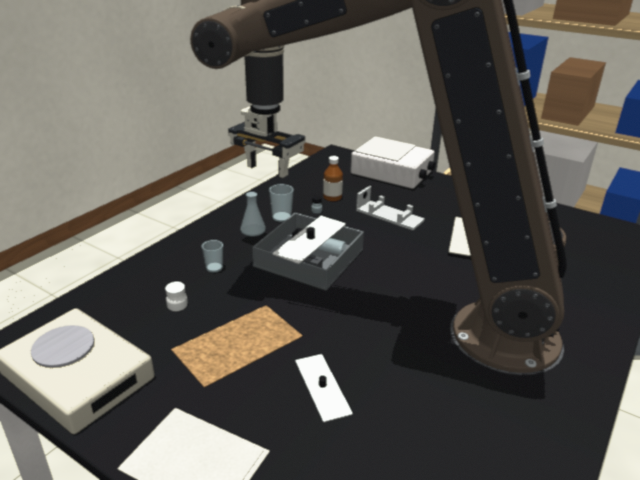

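The covers are at scene (320,248), across the tub, and (421,193), on the bench and visibly shorter. The one on the tub fits, because it is larger and spans both rims. I'll confirm with a crop and take a wrist view.

```bash
python3 - <<'E'
from h import *
s=cv2.imread('pics/scene1.png'); d=cv2.imread('pics/side1.png')
a=cv2.resize(s[170:310,250:450],(800,560),interpolation=cv2.INTER_CUBIC);cv2.imwrite('pics/crop1.png',a)
c=cap('wrist','w1.png');print(c['origin'],c['attitude'])
for t in ['cover','cover_knob','lamp','lamp_base','burner','tub']:
    for r in optics.look_for('wrist',t)[:3]: print(t,round(r['p'],2),np.round(r['location'],4),proj(c,r['location']).round())
E
```

```text
[ 0.67519054 -0.07052938  0.38397296] [ 1.64652616e+02  6.66755027e-03 -1.79964307e+02]
cover 0.9 [ 0.5448 -0.0419  0.0614] [494. 161.]
cover_knob 0.73 [ 0.5485 -0.0452  0.0651] [492. 157.]
lamp 0.86 [ 0.5963 -0.0593  0.039 ] [420. 136.]
lamp 0.38 [ 0.5802 -0.0223  0.0031] [427. 177.]
lamp_base 0.77 [ 0.6    -0.0581  0.0432] [417. 138.]
lamp_base 0.24 [ 0.5451 -0.0382  0.0588] [492. 166.]
burner 0.63 [0.5777 0.0385 0.038 ] [435. 254.]
burner 0.52 [ 0.5446 -0.0408  0.0627] [495. 163.]
tub 0.64 [ 0.5795 -0.0239  0.0016] [427. 175.]
```

View pics/crop1.png

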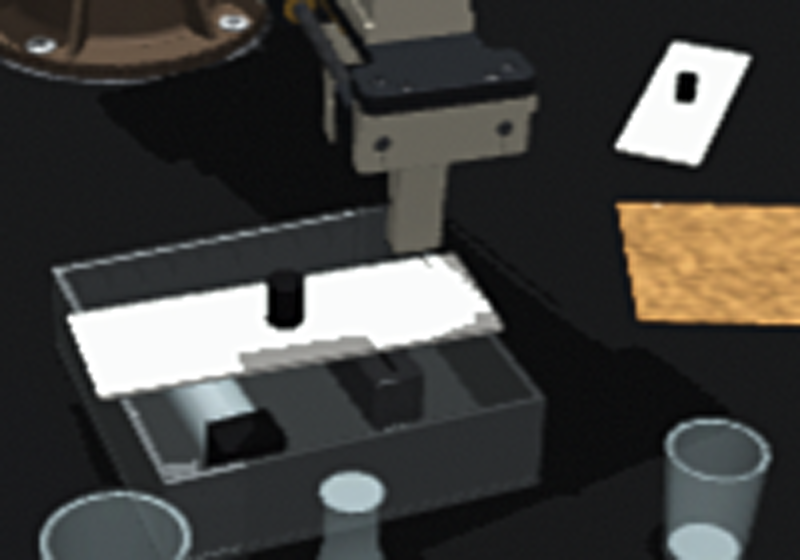

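View pics/w1.png

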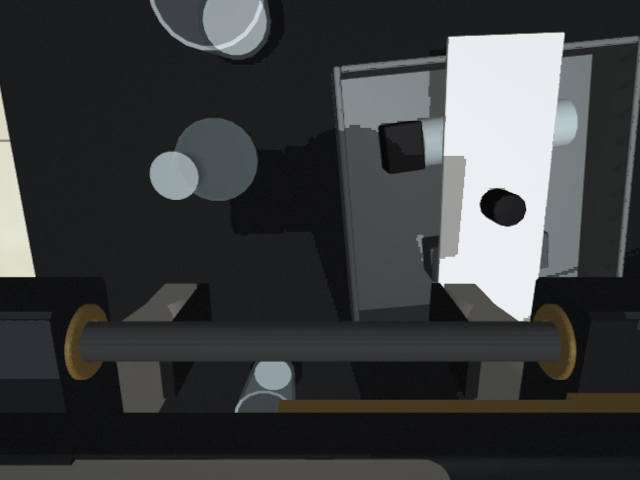

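The crop shows two covers: the long one across the tub (knob at scene (321,240)) and a much shorter one on the bench (421,190). The tub one is the job's. In the wrist view the lamp's black base is at (402,148), towards +x, on the −y side; the knob top is near (510,210).

```bash
cat > m1.py <<'E'
from h import *
np.set_printoptions(precision=4,suppress=True)
S=cap('scene');D=cap('side');W=cap('wrist')
print('knobtop',tri([S,D,W],[(321.5,239),(311,229.5),(510,210)]))
k=tri([S,D,W],[(321.5,239),(311,229.5),(510,210)])
print([proj(c,k) for c in (S,D,W)])
def quad(mask,n=4):
    cs,_=cv2.findContours(mask.astype(np.uint8),cv2.RETR_EXTERNAL,cv2.CHAIN_APPROX_NONE)
    c=max(cs,key=cv2.contourArea);h=cv2.convexHull(c)
    return cv2.approxPolyDP(h,0.03*cv2.arcLength(h,True),True)[:,0]
for c,r,nm in ((S,(200,270,390,530),'S'),(D,(290,400,150,320),'D')):
    i=c['img'].astype(int);m=(i[...,0]-i[...,2]>40)
    mm=np.zeros_like(m);mm[r[0]:r[1],r[2]:r[3]]=m[r[0]:r[1],r[2]:r[3]]
    q=quad(mm);P=np.array([toplane(c,p,.003) for p in q]);(cx,cy),wh,a=cv2.minAreaRect((P[:,:2]*1000).astype(np.float32))
    print('mat',nm,q.tolist(),'\n',P[:,:2],cx,cy,wh,a)
# cover in wrist
i=W['img'].astype(int)
m=(i.min(2)>120);m[320:]=0;m[:,:435]=0
e=[]
for v in range(60,285,5):
    u=np.where((i[v,435:580].min(1)>185))[0]+435
    e.append([v,u.min(),u.max()])
e=np.array(e)
for j,s in ((1,slice(0,18)),(2,slice(0,45))):
    P=np.array([toplane(W,(u,v),.065)[:2] for v,u in e[s][:,[0,j]]]);print('edge',j,P[0],P[-1],np.degrees(np.arctan2(*(P[0]-P[-1])[[0,1]])) )
print('cover far corners',[toplane(W,p,.065) for p in ((447,38),(563,33))])
print('tub rim corners',[toplane(W,p,.06) for p in ((336,68),(639,39))])
print('base top corners',[toplane(W,p,.038) for p in ((388,123),(424,122),(427,166),(390,173))])
print('cover S', [toplane(S,(250+x/4,170+y/4),.065) for x,y in ((68,316),(103,397),(503,328),(453,254))])
E
python3 m1.py
```

```text
knobtop [ 0.5393 -0.0095  0.0898]
[array([320.9559, 239.7413]), array([310.4405, 229.3248]), array([513.2406, 211.3833])]
mat S [[404, 221], [496, 222], [510, 251], [409, 249]] 
 [[0.379  0.2654]
 [0.4458 0.5034]
 [0.5787 0.4667]
 [0.5073 0.2268]] 476.95257568359375 366.38848876953125 (250.2816619873047, 137.85728454589844) 73.4349365234375
mat D [[301, 334], [205, 386], [171, 349], [263, 306]] 
 [[0.376  0.2649]
 [0.4419 0.5046]
 [0.5771 0.4668]
 [0.5089 0.2341]] 476.07843017578125 366.02947998046875 (248.55047607421875, 140.4032440185547) 74.39915466308594
edge 1 [ 0.5861 -0.1116] [ 0.5844 -0.0538] 178.30851118171387
edge 2 [ 0.5083 -0.1117] [0.5046 0.0513] 178.70873014103833
cover far corners [array([ 0.5879, -0.1257,  0.065 ]), array([ 0.5088, -0.1289,  0.065 ])]
tub rim corners [array([ 0.6638, -0.1069,  0.06  ]), array([ 0.4526, -0.126 ,  0.06  ])]
base top corners [array([ 0.6219, -0.0692,  0.038 ]), array([ 0.5937, -0.07  ,  0.038 ]), array([ 0.5891, -0.0359,  0.038 ]), array([ 0.6186, -0.0303,  0.038 ])]
cover S [array([ 0.5092, -0.1291,  0.065 ]), array([ 0.5911, -0.125 ,  0.065 ]), array([0.5833, 0.108 , 0.065 ]), array([0.502 , 0.1054, 0.065 ])]
```

>>> {"method": "send_rows", "body": {
  "moves": [
    {"slide":[0.067,0.867,0.4],"turn":0,"gripper":1},
    {"slide":[0.067,0.867,0.6],"turn":0,"gripper":1},
    {"slide":[0.067,0.867,0.75],"turn":0,"gripper":1},
    {"slide":[0.067,0.867,0.75],"turn":0,"gripper":1},
    {"slide":[0.067,0.867,0.75],"turn":0,"gripper":1}
  ],
  "newtons": 25
}}

```text
time_s: 1.82
tcp_pos: [0.5371, -0.0114, 0.1093]
eef_rot: [179.5, -0.0, -90.1]
contact_force: [-1.6, -0.7, -0.3]
gripper_width: 0.0877
gripper_force: 0.0
```

```bash
python3 - <<'E'
from h import *
np.set_printoptions(precision=4,suppress=True)
c=cap('wrist','w2.png');s=get_state();print(s['tcp_pos'],s['eef_rot'],s['time_s'])
for t in ['cover_knob','lamp','lamp_base','burner']:
    for r in optics.look_for('wrist',t)[:2]: print(t,round(r['p'],2),np.round(r['location'],4),proj(c,r['location']).round())
for n in ('S','D'):
    cc=cap({'S':'scene','D':'side'}[n])
for z in (.065,.093): print(proj(c,(.545,-.010,z)))
E
```

```text
[ 0.5391 -0.0111  0.1104] [179.5787  -0.0571 -90.0542] 1.8667
cover_knob 0.72 [ 0.5461 -0.0585  0.0659] [300. 173.]
lamp 0.76 [ 0.5912 -0.0634  0.0365] [217. 158.]
lamp_base 0.77 [ 0.5956 -0.0637  0.0439] [205. 158.]
burner 0.78 [0.4892 0.0216 0.0397] [402. 307.]
[303.7189 270.429 ]
[301.9606 291.9958]
```

View pics/w2.png

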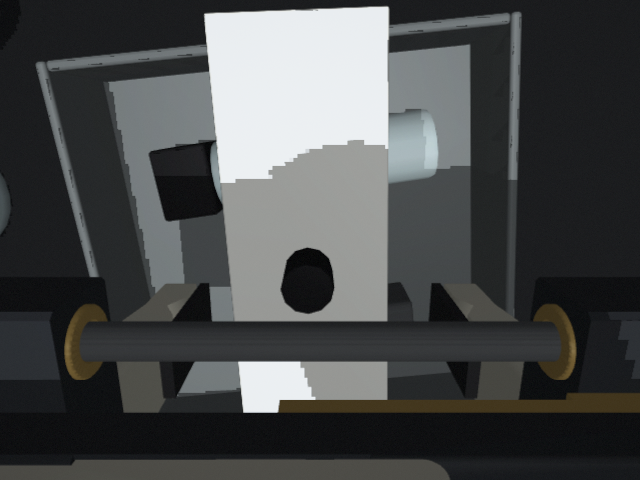

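The knob top is at (308,290), so x≈0.542, between the fingers. I'll descend and grip.

>>> {"method": "send_rows", "body": {
  "moves": [
    {"slide":[0,0.02,0.2],"turn":0,"gripper":1},
    {"slide":[0,0.02,0.29],"turn":0,"gripper":1},
    {"slide":[0,0.02,0.29],"turn":0,"gripper":1},
    {"slide":[0,0.02,0.29],"turn":0,"gripper":0.1},
    {"slide":[0,0.02,0.29],"turn":0,"gripper":0.1}
  ],
  "newtons": 30
}}

```text
time_s: 2.58
tcp_pos: [0.5433, -0.0098, 0.0717]
eef_rot: [-179.9, 0.0, -90.0]
contact_force: [-0.5, -0.2, 0.3]
gripper_width: 0.0795
gripper_force: 0.0
```

>>> {"method": "send_rows", "body": {
  "moves": [
    {"slide":[0,0,0],"turn":0,"gripper":0.1},
    {"slide":[0,0,0],"turn":0,"gripper":0.1},
    {"slide":[0,0,0],"turn":0,"gripper":0.1},
    {"slide":[0,0,0],"turn":0,"gripper":0.1},
    {"slide":[0,0,0],"turn":0,"gripper":0.1}
  ]
}}

```text
time_s: 3.0
tcp_pos: [0.5421, -0.01, 0.0709]
eef_rot: [-180.0, 0.0, -90.0]
contact_force: [0.1, -0.1, 0.7]
gripper_width: 0.0465
gripper_force: 0.0
```

>>> {"method": "send_rows", "body": {
  "moves": [
    {"slide":[0,0,0],"turn":0,"gripper":0.1},
    {"slide":[0,0,0],"turn":0,"gripper":0.1},
    {"slide":[0,0,0],"turn":0,"gripper":0.1},
    {"slide":[0,0,0],"turn":0,"gripper":0.1},
    {"slide":[0,0,0],"turn":0,"gripper":0.1}
  ]
}}

```text
time_s: 3.42
tcp_pos: [0.542, -0.0101, 0.0706]
eef_rot: [-180.0, -0.0, -90.0]
contact_force: [-0.3, -0.7, -0.2]
gripper_width: 0.0234
gripper_force: 30.0
```

>>> {"method": "send_rows", "body": {
  "moves": [
    {"slide":[0,0,-0.05],"turn":0,"gripper":0.1},
    {"slide":[0,0,-0.15],"turn":0,"gripper":0.1},
    {"slide":[0,0,-0.3],"turn":0,"gripper":0.1},
    {"slide":[0,0,-0.45],"turn":0,"gripper":0.1},
    {"slide":[0,0,-0.45],"turn":0,"gripper":0.1}
  ]
}}

```text
time_s: 3.83
tcp_pos: [0.5444, -0.0097, 0.1429]
eef_rot: [-179.6, 0.1, -89.9]
contact_force: [0.6, 0.9, -0.6]
gripper_width: 0.0231
gripper_force: 30.0
```

>>> {"method": "send_rows", "body": {
  "moves": [
    {"slide":[-0.15,0.04,0],"turn":0,"gripper":0.1},
    {"slide":[-0.35,0.08,0],"turn":0,"gripper":0.1},
    {"slide":[-0.57,0.12,0],"turn":0,"gripper":0.1},
    {"slide":[-0.79,0.16,0],"turn":0,"gripper":0.1},
    {"slide":[-1,0.2,0],"turn":0,"gripper":0.1}
  ]
}}

```text
time_s: 4.25
tcp_pos: [0.5114, 0.1413, 0.1384]
eef_rot: [-180.0, 0.0, -90.0]
contact_force: [0.4, 0.0, -2.2]
gripper_width: 0.0231
gripper_force: 30.0
```

>>> {"method": "send_rows", "body": {
  "moves": [
    {"slide":[-0.2,0.04,0],"turn":0,"gripper":0.1},
    {"slide":[-0.4,0.08,0],"turn":0,"gripper":0.1},
    {"slide":[-0.6,0.12,0],"turn":0,"gripper":0.1},
    {"slide":[-0.8,0.16,0],"turn":0,"gripper":0.1},
    {"slide":[-1,0.2,0],"turn":0,"gripper":0.1}
  ]
}}

```text
time_s: 4.67
tcp_pos: [0.4812, 0.2913, 0.1383]
eef_rot: [180.0, 0.0, -90.0]
contact_force: [-0.1, 0.1, -0.8]
gripper_width: 0.0235
gripper_force: 30.0
```

>>> {"method": "send_rows", "body": {
  "moves": [
    {"slide":[-0.2,0.02,0],"turn":0.05,"gripper":0.1},
    {"slide":[-0.35,0.037,0],"turn":0.1,"gripper":0.1},
    {"slide":[-0.507,0.037,0],"turn":0.15,"gripper":0.1},
    {"slide":[-0.507,0.037,0],"turn":0.195,"gripper":0.1},
    {"slide":[-0.507,0.037,0],"turn":0.195,"gripper":0.1}
  ]
}}

```text
time_s: 5.08
tcp_pos: [0.4759, 0.367, 0.1377]
eef_rot: [180.0, -0.0, -107.6]
contact_force: [-0.1, -0.4, -1.9]
gripper_width: 0.0233
gripper_force: 30.0
```

```bash
python3 - <<'E'
from h import *
np.set_printoptions(precision=4,suppress=True)
c=cap('wrist','w3.png');s=get_state();print(s['tcp_pos'],s['eef_rot'],s['time_s'],s['contact_force'],s['gripper_width'])
a=c['img'][:,:,::-1];b=cap('side')['img'][200:420,130:430,::-1]
S=cap('scene')['img'][130:290,250:530,::-1]
L=cv2.resize(a,(400,300));R=cv2.resize(b,(400,300))
cv2.imwrite('pics/m3.png',np.vstack([np.hstack([L,R]),np.hstack([cv2.resize(S,(525,300)),np.zeros((300,275,3),np.uint8)])]))
E
```

```text
[0.4759 0.3661 0.1377] [ 179.9738   -0.0532 -107.4388] 5.1333 [ 0.7766 -0.6525 -0.7931] 0.023337160844025626
```

View pics/m3.png

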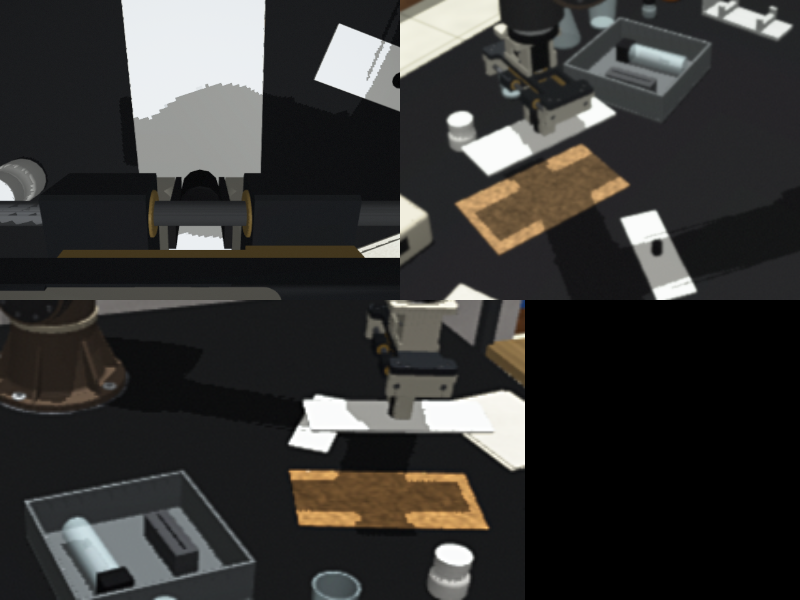

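The cover hangs level and parallel to the mat, centred above it, and the small cover is untouched. Next I'll lower it.

>>> {"method": "send_rows", "body": {
  "moves": [
    {"slide":[0,0,0.25],"turn":0,"gripper":0.1},
    {"slide":[0,0,0.5],"turn":0,"gripper":0.1},
    {"slide":[0,0,0.7],"turn":0,"gripper":0.1},
    {"slide":[0,0,0.79],"turn":0,"gripper":0.1},
    {"slide":[0,0,0.815],"turn":0,"gripper":0.1}
  ]
}}

```text
time_s: 5.65
tcp_pos: [0.475, 0.3631, 0.0134]
eef_rot: [179.9, -0.3, -107.5]
contact_force: [-6.8, -4.7, 14.4]
gripper_width: 0.0237
gripper_force: 30.0
```

>>> {"method": "send_rows", "body": {
  "moves": [
    {"slide":[0,0,0.01],"turn":0,"gripper":0.1},
    {"slide":[0,0,0.013],"turn":0,"gripper":0.1},
    {"slide":[0,0,0.013],"turn":0,"gripper":0.1},
    {"slide":[0,0,0.013],"turn":0,"gripper":0.1},
    {"slide":[0,0,0.013],"turn":0,"gripper":0.1}
  ]
}}

```text
time_s: 6.07
tcp_pos: [0.4768, 0.3663, 0.0147]
eef_rot: [-180.0, 0.1, -107.5]
contact_force: [0.2, 1.0, -1.0]
gripper_width: 0.0232
gripper_force: 30.0
```

>>> {"method": "send_rows", "body": {
  "moves": [
    {"slide":[0,0,0.005],"turn":0,"gripper":0.1},
    {"slide":[0,0,0.01],"turn":0,"gripper":0.7},
    {"slide":[0,0,0.01],"turn":0,"gripper":0.7},
    {"slide":[0,0,0.01],"turn":0,"gripper":0.7},
    {"slide":[0,0,0.01],"turn":0,"gripper":0.7}
  ]
}}

```text
time_s: 6.48
tcp_pos: [0.4764, 0.366, 0.0124]
eef_rot: [-180.0, 0.0, -107.5]
contact_force: [-0.2, 0.4, -0.3]
gripper_width: 0.0443
gripper_force: 0.0
```

>>> {"method": "send_rows", "body": {
  "moves": [
    {"slide":[0,0,0],"turn":0,"gripper":0.7},
    {"slide":[0,0,-0.15],"turn":0,"gripper":0.7},
    {"slide":[0,0,-0.4],"turn":0,"gripper":0.7},
    {"slide":[0,0,-0.65],"turn":0,"gripper":0.7},
    {"slide":[0,0,-0.9],"turn":0,"gripper":0.7}
  ]
}}

```text
time_s: 6.9
tcp_pos: [0.4761, 0.3656, 0.1487]
eef_rot: [180.0, -0.1, -107.5]
contact_force: [0.4, 1.4, -0.3]
gripper_width: 0.0614
gripper_force: 0.0
```

```bash
cat > m2.py <<'E'
from h import *
np.set_printoptions(precision=4,suppress=True)
s=get_state();print(s['tcp_pos'],s['eef_rot'],s['time_s'],s['contact_force'],s['gripper_width'])
S=cap('scene','s4.png');D=cap('side','d4.png')
for n,c in (('scene',S),('side',D)):
    for t in ['cover','cover_knob','lamp','lamp_base','burner','cradle','tub']:
        for r in optics.look_for(n,t)[:2]: print(n,t,round(r['p'],2),np.round(r['location'],4),proj(c,r['location']).round())
A=S['img'][230:320,250:400,::-1]; B=D['img'][210:300,240:390,::-1]
C=S['img'][230:305,130:255,::-1]; E=D['img'][170:245,345:470,::-1]
f=lambda a:cv2.resize(a,(400,300) if 0 else (400,240),interpolation=cv2.INTER_CUBIC)
F=np.vstack([cv2.resize(S['img'][190:280,360:560,::-1],(400,120))]) 
G=cv2.resize(D['img'][280:400,140:360,::-1],(400,120))
cv2.imwrite('pics/m4.png',np.vstack([np.hstack([f(A),f(B)]),np.hstack([f(C),f(E)]),np.hstack([F,G])]))
E
python3 m2.py
```

```text
[0.4761 0.3656 0.1487] [ 179.9856   -0.06   -107.541 ] 6.9 [ 0.4468  1.3712 -0.2731] 0.06144977542420902
scene cover 0.74 [0.4841 0.357  0.0106] [453. 234.]
scene cover 0.56 [0.2612 0.3624 0.0045] [420. 196.]
scene cover_knob 0.82 [0.2607 0.3605 0.007 ] [419. 195.]
scene cover_knob 0.68 [0.4822 0.3583 0.0055] [453. 236.]
scene lamp 0.89 [ 0.5611 -0.0626  0.0378] [301. 267.]
scene lamp_base 0.7 [ 0.5596 -0.0644  0.0424] [300. 265.]
scene burner 0.85 [0.5486 0.0373 0.0358] [341. 258.]
scene cradle 0.73 [0.5454 0.0369 0.0335] [341. 259.]
scene cradle 0.63 [ 0.4714 -0.3449  0.0099] [173. 273.]
scene tub 0.64 [0.5413 0.0001 0.0313] [325. 261.]
side cover 0.88 [0.2473 0.3703 0.0079] [323. 385.]
side cover 0.56 [0.4726 0.3774 0.0091] [235. 343.]
side cover_knob 0.89 [0.2436 0.373  0.0016] [324. 389.]
side cover_knob 0.79 [0.4731 0.373  0.0089] [236. 342.]
side lamp 0.84 [ 0.5464 -0.0536  0.0341] [317. 240.]
side lamp_base 0.77 [ 0.5479 -0.0518  0.0317] [316. 240.]
side burner 0.73 [0.5205 0.0495 0.0367] [303. 258.]
side cradle 0.96 [ 0.4893 -0.3391  0.0067] [384. 214.]
side tub 0.86 [ 0.5254 -0.0163  0.0282] [316. 250.]
```

View pics/m4.png

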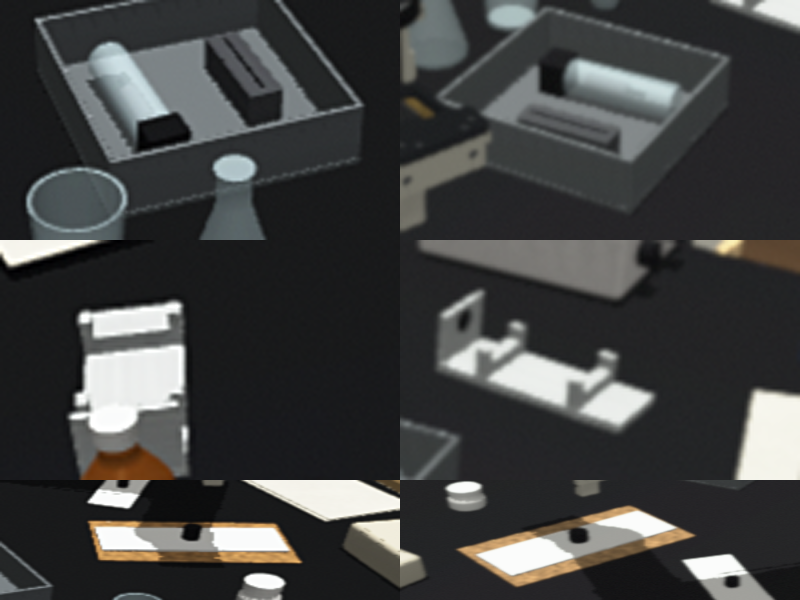

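The cover lies flat on the mat, inside its border and knob up. The lamp's base points to world +x, and the cradle's tall end plate is at its far (+x) end too, so no flip is needed. I'll go over the lamp while turning.

>>> {"method": "send_rows", "body": {
  "moves": [
    {"slide":[0.2,-0.1,0],"turn":0.078,"gripper":0.7},
    {"slide":[0.4,-0.2,0],"turn":0.156,"gripper":0.7},
    {"slide":[0.6,-0.31,0],"turn":0.234,"gripper":0.7},
    {"slide":[0.8,-0.42,0],"turn":0.312,"gripper":0.7},
    {"slide":[1,-0.53,0],"turn":0.39,"gripper":0.7}
  ]
}}

```text
time_s: 8.12
tcp_pos: [0.507, 0.1976, 0.1475]
eef_rot: [-180.0, 0.0, -143.0]
contact_force: [0.0, 0.2, 0.2]
gripper_width: 0.0617
gripper_force: 0.0
```

```bash
cat > d.py <<'E'
import sys
from h import *
# usage: target x y z yaw -> tool slide fractions/turn from present pose
s=get_state();p=s['tcp_pos'];yw=s['eef_rot'][2];t=np.array(list(map(float,sys.argv[1:4])));a=np.radians(yw)
d=t-p; T=float(sys.argv[4])
print('pos',np.round(p,4),'yaw',round(yw,1),'j',np.round(s['joints'],1),'t',s['time_s'])
tx=np.array([np.cos(a),np.sin(a),0]);ty=np.array([np.sin(a),-np.cos(a),0])
print('slide',np.round([d@tx/.15,d@ty/.15,-d[2]/.15],3),'turn',round(((yw-T+180)%360-180)/90,3))
E
python3 d.py 0.553 -0.058 0.16 180
```

```text
pos [0.507  0.1976 0.1475] yaw -143.0 j [ 41.9  12.1 -22.2   0.  -55.6 -94.9] t 8.1167
slide [ 0.781 -1.545 -0.083] turn 0.412
```

>>> {"method": "send_rows", "body": {
  "moves": [
    {"slide":[0.08,-0.2,0],"turn":0.078,"gripper":0.7},
    {"slide":[0.18,-0.4,-0.03],"turn":0.156,"gripper":0.7},
    {"slide":[0.28,-0.6,-0.06],"turn":0.234,"gripper":0.7},
    {"slide":[0.38,-0.8,-0.083],"turn":0.312,"gripper":0.7},
    {"slide":[0.48,-1,-0.083],"turn":0.39,"gripper":0.7}
  ]
}}

```text
time_s: 8.53
tcp_pos: [0.5412, 0.0346, 0.1608]
eef_rot: [180.0, 0.1, -178.1]
contact_force: [0.8, 0.6, -0.1]
gripper_width: 0.0613
gripper_force: 0.0
```

```bash
python3 d.py 0.553 -0.058 0.16 180
```

```text
pos [0.5412 0.0346 0.1608] yaw -178.1 j [  24.4   11.1  -21.5    0.   -57.2 -112.5] t 8.5333
slide [-0.058 -0.62   0.006] turn 0.021
```

>>> {"method": "send_rows", "body": {
  "moves": [
    {"slide":[0,-0.25,0],"turn":0.02,"gripper":0.7},
    {"slide":[-0.03,-0.5,0],"turn":0.02,"gripper":0.7},
    {"slide":[-0.06,-0.62,0],"turn":0.02,"gripper":0.7},
    {"slide":[-0.06,-0.62,0],"turn":0.02,"gripper":0.7},
    {"slide":[-0.06,-0.62,0],"turn":0.02,"gripper":0.7}
  ]
}}

```text
time_s: 8.95
tcp_pos: [0.5534, -0.0576, 0.1597]
eef_rot: [180.0, -0.0, -179.7]
contact_force: [0.4, -0.0, -0.0]
gripper_width: 0.0613
gripper_force: 0.0
```

```bash
python3 - <<'E'
from h import *
np.set_printoptions(precision=4,suppress=True)
c=cap('wrist','w5.png');s=get_state();print(s['tcp_pos'],s['eef_rot'],s['time_s'],c['origin'])
for t in ['lamp','lamp_base']:
    for r in optics.look_for('wrist',t)[:2]: print(t,round(r['p'],2),np.round(r['location'],4),proj(c,r['location']).round())
S=cap('scene','s5.png')
E
```

```text
[ 0.5533 -0.0568  0.1597] [ 179.9958   -0.005  -179.6221] 9.0 [ 0.4824 -0.0573  0.3171]
lamp 0.8 [ 0.5402 -0.0623  0.0376] [312. 211.]
lamp_base 0.85 [ 0.547  -0.0636  0.04  ] [310. 222.]
```

View pics/w5.png

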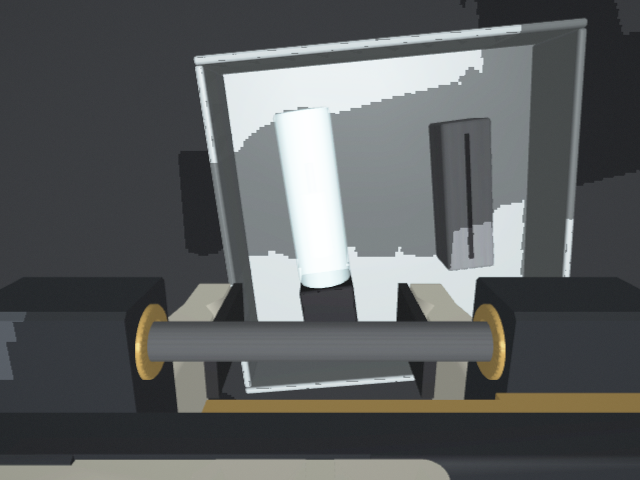

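The lamp axis runs from about (302,110) at the glass end to (325,280) at the glass/base joint, slightly turned. The tub is clear and the burner is at (462,195).

```bash
cat > m3.py <<'E'
from h import *
np.set_printoptions(precision=4,suppress=True)
from scipy.spatial.transform import Rotation as R
K=np.array(optics.capture('wrist')['intrinsics']);c5=cap('wrist')
s=get_state();o5,A5=np.array(c5['origin']),R.from_euler('xyz',c5['attitude'],degrees=True).as_matrix()
Rt=R.from_euler('xyz',s['eef_rot'],degrees=True).as_matrix()
off=Rt.T@(o5-s['tcp_pos']);Rc=Rt.T@A5
def cam(p,e):
    r=R.from_euler('xyz',e,degrees=True).as_matrix();return dict(intrinsics=K,origin=np.array(p)+r@off,attitude=r@Rc)
w1=cam([.675,0,.2265],[180,0,-90]);w2=cam([.5391,-.0111,.1104],[179.5787,-.0571,-90.0542])
print('base/glass top edge tri',tri([w1,w2],[(424,121),(213,142)]),tri([w1,w2],[(427,165),(222,210)]))
for z in (.038,.043):print(z,[toplane(w1,p,z)[:2] for p in((424,121),(427,165))],[toplane(w2,p,z)[:2] for p in((213,142),(222,210))])
# axis from c5
i=c5['img'].astype(int);L=[]
for v in range(120,265,5):
    u=np.where(i[v,250:380].min(1)>165)[0]+250
    g=np.abs(np.diff(i[v,255:375].sum(1))); 
    L.append((v,u.min(),u.max()))
print(L[::6])
m=[(276,115,328,110),(288,200,339,190),(299,275,349,260)]
for a in m:
    P=toplane(c5,a[:2],.024)[:2];Q=toplane(c5,a[2:],.024)[:2];print(P,Q,(P+Q)/2)
S=cap('scene');D=cap('side')
print('S/D tri of glass-end mid, base outer top corners')
# m4 crops: A scale 400/150, S origin (250,230); B D origin (240,210)
sA=lambda x,y:(250+x*.375,230+y*.375);sB=lambda x,y:(240+x*.375,210+y*.375)
print(tri([S,D],[sA(140,120),sB(578,57)] if 0 else [sA(104,42),sB(678-400,82)]), tri([S,D],[sA(185,118),sB(578-400,57)]))
# cradle corners in D crop E: origin (345,170), scale 125/400; scene crop C origin (130,230)
sE=lambda x,y:(345+(x-400)*.3125,170+(y-240)*.3125);sC=lambda x,y:(130+x*.3125,230+(y-240)*.3125)
print('base plate near end corners z.01',toplane(D,sE(655,394),.01),toplane(D,sE(617,428),.01),toplane(D,sE(437,368),.01),'S',toplane(S,sC(80,306),.01),toplane(S,sC(183,304),.01))
print('net cradle');
E
python3 m3.py; python3 d.py 0.555 -0.056 0.09 175
```

```text
base/glass top edge tri [ 0.5934 -0.0714  0.04  ] [ 0.5899 -0.0372  0.0451]
0.038 [array([ 0.5929, -0.0711]), array([ 0.5883, -0.0371])] [array([ 0.5939, -0.0716]), array([ 0.5914, -0.0353])]
0.043 [array([ 0.5941, -0.0711]), array([ 0.5895, -0.0376])] [array([ 0.5927, -0.0719]), array([ 0.5903, -0.0363])]
[(120, np.int64(250), np.int64(327)), (150, np.int64(277), np.int64(331)), (180, np.int64(281), np.int64(335)), (210, np.int64(286), np.int64(338)), (240, np.int64(291), np.int64(342))]
[ 0.4788 -0.0845] [ 0.4753 -0.0502] [ 0.477  -0.0674]
[ 0.5355 -0.0772] [ 0.5281 -0.0418] [ 0.5318 -0.0595]
[ 0.5908 -0.0697] [ 0.579  -0.0335] [ 0.5849 -0.0516]
S/D tri of glass-end mid, base outer top corners
[ 0.4741 -0.0729  0.0439] [ 0.5872 -0.0389  0.0437]
base plate near end corners z.01 [ 0.3722 -0.3811  0.01  ] [ 0.3734 -0.3011  0.01  ] [ 0.5672 -0.3056  0.01  ] S [ 0.3671 -0.3828  0.01  ] [ 0.3841 -0.3067  0.01  ]
net cradle
pos [ 0.5534 -0.0558  0.1599] yaw -179.5 j [  14.4   12.5  -19.8    0.   -57.6 -103.9] t 9.35
slide [-0.011 -0.002  0.466] turn 0.061
```

Estimates: lamp centre (0.548,−0.0585), yaw 7.5°, top at 43 mm, which matches lying on a 5 mm floor. I'll narrow the fingers to clear the tub wall and go down in two steps.

>>> {"method": "send_rows", "body": {
  "moves": [
    {"slide":[0.03,-0.015,0.1],"turn":-0.078,"gripper":0.58},
    {"slide":[0.03,-0.015,0.25],"turn":-0.078,"gripper":0.58},
    {"slide":[0.03,-0.015,0.45],"turn":-0.078,"gripper":0.58},
    {"slide":[0.03,-0.015,0.6],"turn":-0.078,"gripper":0.58},
    {"slide":[0.03,-0.015,0.65],"turn":-0.078,"gripper":0.58}
  ]
}}

```text
time_s: 9.77
tcp_pos: [0.5467, -0.0587, 0.0592]
eef_rot: [180.0, -0.3, -172.5]
contact_force: [-1.0, -0.3, -0.3]
gripper_width: 0.0509
gripper_force: 0.0
```

```bash
python3 - <<'E'
from h import *
s=get_state();print(s['tcp_pos'],s['eef_rot'],s['time_s'],s['gripper_width'])
a=cap('wrist')['img'][::1,:,::-1];b=cap('side')['img'][170:290,220:400,::-1];c=cap('scene')['img'][190:310,240:420,::-1]
cv2.imwrite('pics/m6.png',np.vstack([cv2.resize(a[60:440,120:520],(800,330))[:, :],np.hstack([cv2.resize(b,(400,267)),cv2.resize(c,(400,267))])]))
E
```

```text
[ 0.54672593 -0.05870693  0.05920817] [ 179.99431922   -0.26843503 -172.53130829] 9.7667 0.05092768200736834
```

View pics/m6.png

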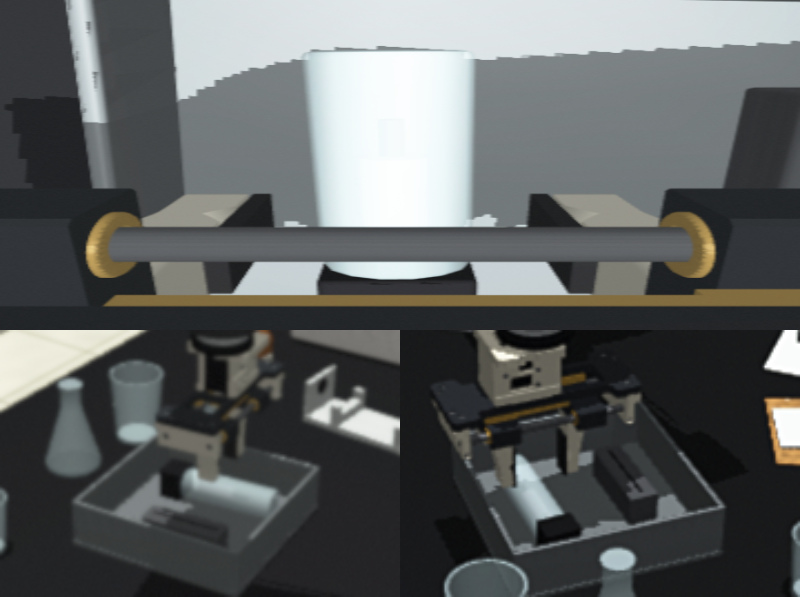

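The lamp is centred between the fingers and aligned (midline 393 against 400), and the fingers clear the tub wall. I'll descend and grip.

>>> {"method": "send_rows", "body": {
  "moves": [
    {"slide":[0,0,0.12],"turn":0,"gripper":0.58},
    {"slide":[0,0,0.25],"turn":0,"gripper":0.58},
    {"slide":[0,0,0.33],"turn":0,"gripper":0.58},
    {"slide":[0,0,0.355],"turn":0,"gripper":0.58},
    {"slide":[0,0,0.355],"turn":0,"gripper":0.58}
  ]
}}

```text
time_s: 10.33
tcp_pos: [0.5494, -0.0587, 0.0096]
eef_rot: [-180.0, 0.0, -172.5]
contact_force: [0.2, 0.7, 0.1]
gripper_width: 0.051
gripper_force: 0.0
```

>>> {"method": "send_rows", "body": {
  "moves": [
    {"slide":[0,0,0],"turn":0,"gripper":0.35},
    {"slide":[0,0,0],"turn":0,"gripper":0.35},
    {"slide":[0,0,0],"turn":0,"gripper":0.35},
    {"slide":[0,0,0],"turn":0,"gripper":0.35},
    {"slide":[0,0,0],"turn":0,"gripper":0.35}
  ],
  "newtons": 20
}}

```text
time_s: 10.75
tcp_pos: [0.5498, -0.0587, 0.0104]
eef_rot: [-180.0, 0.1, -172.5]
contact_force: [-0.9, 0.9, 6.6]
gripper_width: 0.0374
gripper_force: 20.0
```

>>> {"method": "send_rows", "body": {
  "moves": [
    {"slide":[0,0,-0.05],"turn":0,"gripper":0.35},
    {"slide":[0,0,-0.15],"turn":0,"gripper":0.35},
    {"slide":[0,0,-0.3],"turn":0,"gripper":0.35},
    {"slide":[0,0,-0.5],"turn":0,"gripper":0.35},
    {"slide":[0,0,-0.7],"turn":0,"gripper":0.35}
  ],
  "newtons": 25
}}

```text
time_s: 11.17
tcp_pos: [0.5478, -0.0589, 0.1151]
eef_rot: [180.0, -0.1, -172.5]
contact_force: [0.9, 0.5, -2.0]
gripper_width: 0.0374
gripper_force: 25.0
```

```bash
python3 d.py 0.4695 -0.3415 0.125 -180
```

```text
pos [ 0.5478 -0.0589  0.1151] yaw -172.5 j [ 14.2  14.8 -23.5  -0.  -51.8 -96.7] t 11.1667
slide [ 0.762 -1.8   -0.066] turn 0.083
```

>>> {"method": "send_rows", "body": {
  "moves": [
    {"slide":[0.07,-0.2,-0.1],"turn":0,"gripper":0.35},
    {"slide":[0.15,-0.42,-0.2],"turn":0,"gripper":0.35},
    {"slide":[0.25,-0.65,-0.3],"turn":0.03,"gripper":0.35},
    {"slide":[0.35,-0.85,-0.4],"turn":0.06,"gripper":0.35},
    {"slide":[0.4,-1,-0.4],"turn":0.083,"gripper":0.35}
  ]
}}

```text
time_s: 11.58
tcp_pos: [0.5086, -0.2176, 0.1778]
eef_rot: [-179.9, 0.2, 179.8]
contact_force: [1.4, 1.1, -1.9]
gripper_width: 0.0375
gripper_force: 25.0
```

```bash
python3 - <<'E'
from h import *
c=cap('wrist','w7.png');s=get_state();print(s['tcp_pos'],s['eef_rot'],s['time_s'],s['gripper_width'],list(c['origin']),list(c['attitude']))
b=cap('side')['img'][100:260,250:450,::-1]
cv2.imwrite('pics/m7.png',np.hstack([c['img'][:,:500,::-1],np.vstack([cv2.resize(b,(300,240)),cv2.resize(cap('scene')['img'][190:310,130:280,::-1],(300,240))])]))
E
```

```text
[ 0.50774884 -0.2198298   0.17637723] [-1.79937971e+02  1.36445638e-01  1.79641848e+02] 11.6333 0.037630604595292834 [np.float64(0.43692878172954563), np.float64(-0.2165679872426774), np.float64(0.3349235568552317)] [np.float64(164.3980485131021), np.float64(0.06292256909274152), np.float64(89.87922391904891)]
```

View pics/m7.png

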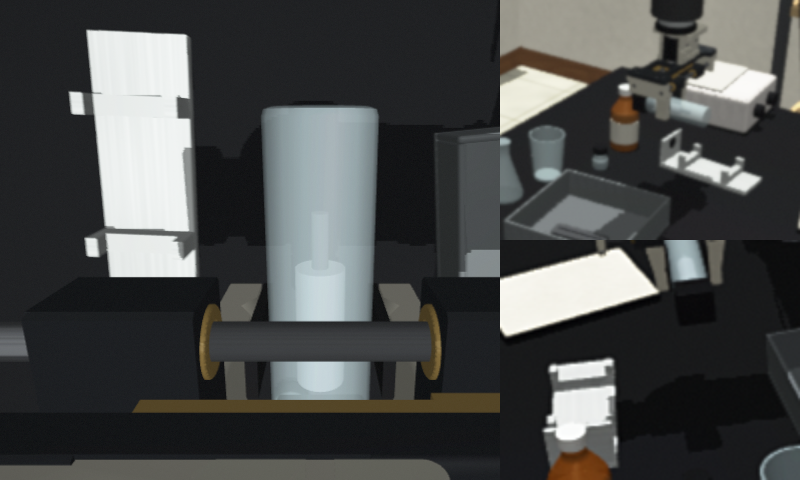

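The lamp is held level, with its axis along the tool. The cradle shows at wrist (87..197, 30..277), its saddles at rows 104 and 237.

```bash
python3 - <<'E'
from h import *
np.set_printoptions(precision=4,suppress=True)
K=cap('wrist')['intrinsics']
c=dict(intrinsics=K,origin=[0.43693,-0.21657,0.33492],attitude=[164.398,.0629,89.879])
i=cv2.imread('pics/w7.png').astype(int).min(2)
for v in (45,60,75,140,160,180,200,220,265): 
    r=i[v,60:215];L=np.where(r>120)[0]+60
    # edges: outermost bright columns
    P,Q=toplane(c,(L.min(),v),.01),toplane(c,(L.max(),v),.01);print(v,L.min(),L.max(),P[:2],Q[:2],round(P[1]-Q[1],4))
print('end',toplane(c,(87,30),.01),toplane(c,(188,36),.01))
print('lugs1 left top',[toplane(c,p,.039)[:2] for p in((70,92),(88,114))],'lug2',[toplane(c,p,.039)[:2] for p in((86,238),(102,257))])
E
python3 - <<'E'
import cv2
i=cv2.imread('pics/w7.png')[15:285,50:230]
cv2.imwrite('pics/c7.png',cv2.resize(i,(400,600),interpolation=cv2.INTER_CUBIC))
E
```

```text
45 88 187 [ 0.3864 -0.3796] [ 0.3866 -0.3101] -0.0695
60 89 188 [ 0.3962 -0.3803] [ 0.3964 -0.3102] -0.0701
75 91 188 [ 0.4062 -0.3804] [ 0.4063 -0.311 ] -0.0693
140 97 191 [ 0.4515 -0.3826] [ 0.4516 -0.3127] -0.0699
160 99 190 [ 0.4662 -0.3832] [ 0.4663 -0.3147] -0.0685
180 101 191 [ 0.4812 -0.3838] [ 0.4814 -0.3152] -0.0686
200 102 191 [ 0.4967 -0.3851] [ 0.4968 -0.3164] -0.0687
220 104 192 [ 0.5125 -0.3858] [ 0.5126 -0.317 ] -0.0688
265 109 195 [ 0.5497 -0.3869] [ 0.5498 -0.3176] -0.0693
end [ 0.3768 -0.3789  0.01  ] [ 0.3808 -0.3089  0.01  ]
lugs1 left top [array([ 0.4194, -0.3811]), array([ 0.4333, -0.3713])] lug2 [array([ 0.519 , -0.3855]), array([ 0.5334, -0.376 ])]
```

View pics/c7.png

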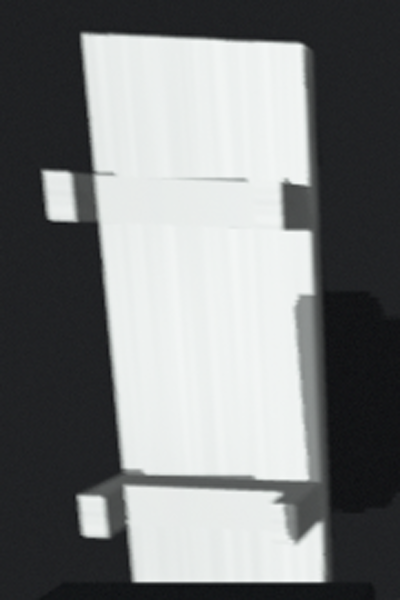

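```bash
python3 - <<'E'
from h import *
S=cap('scene');D=cap('side')
for n in('scene','side'):print([(round(r['p'],2),np.round(r['location'],3)) for r in optics.look_for(n,'reagent')[:1]])
print('foot',toplane(S,(172,345),0))
c=cap('wrist');s=get_state();z=s['tcp_pos'][2]+.014
print('glass end',toplane(c,(318,106),z+.012),'tcp',s['tcp_pos'])
E
python3 d.py 0.48 -0.347 0.1 177.4
```

```text
[(0.97, array([ 0.711, -0.351,  0.076]))]
[(0.75, array([ 0.682, -0.334,  0.061]))]
foot [ 0.70132249 -0.35914067  0.        ]
glass end [ 0.43366923 -0.21440957  0.1998575 ] tcp [ 0.50902737 -0.21445168  0.1738575 ]
pos [ 0.509  -0.2145  0.1739] yaw -179.9 j [ -2.5  11.5 -19.2  -0.  -59.4 -87.4] t 12.0333
slide [ 0.195 -0.883  0.492] turn 0.03
```

The bottle at x≈0.7 is clear. The glass end is 75 mm from the TCP, so the lamp's centre is at the TCP. I'll go over the cradle, then down.

>>> {"method": "send_rows", "body": {
  "moves": [
    {"slide":[0.05,-0.2,0],"turn":0.03,"gripper":0.35},
    {"slide":[0.1,-0.4,0],"turn":0.03,"gripper":0.35},
    {"slide":[0.15,-0.6,0],"turn":0.03,"gripper":0.35},
    {"slide":[0.208,-0.8,0.15],"turn":0.03,"gripper":0.35},
    {"slide":[0.208,-0.883,0.4],"turn":0.03,"gripper":0.35}
  ]
}}

```text
time_s: 12.45
tcp_pos: [0.4798, -0.351, 0.1173]
eef_rot: [-179.8, 0.4, 177.4]
contact_force: [2.1, -0.1, -3.2]
gripper_width: 0.0374
gripper_force: 25.0
```

>>> {"method": "send_rows", "body": {
  "moves": [
    {"slide":[0,0,0.1],"turn":0,"gripper":0.35},
    {"slide":[0,0,0.15],"turn":0,"gripper":0.35},
    {"slide":[0,0,0.15],"turn":0,"gripper":0.35},
    {"slide":[0,0,0.15],"turn":0,"gripper":0.35},
    {"slide":[0,0,0.15],"turn":0,"gripper":0.35}
  ]
}}

```text
time_s: 12.87
tcp_pos: [0.4791, -0.3475, 0.0931]
eef_rot: [-179.9, 0.1, 177.4]
contact_force: [0.0, 0.5, -1.0]
gripper_width: 0.0375
gripper_force: 25.0
```

```bash
python3 d.py 0.478 -0.347 0.030 177.4; python3 - <<'E'
from h import *
a=cap('wrist')['img'][:340,120:520,::-1];b=cap('side')['img'][150:250,330:450,::-1];c=cap('scene')['img'][220:320,120:240,::-1]
cv2.imwrite('pics/m8.png',np.hstack([cv2.resize(a,(470,400)),np.vstack([cv2.resize(b,(324,270)),cv2.resize(c,(324,270))])[:400] if 0 else np.vstack([cv2.resize(b,(240,200)),cv2.resize(c,(240,200))])]))
E
```

```text
pos [ 0.4791 -0.3475  0.0931] yaw 177.4 j [-17.   19.5 -19.9   0.  -50.4 -75.6] t 12.8667
slide [0.008 0.003 0.421] turn -0.0
```

View pics/m8.png

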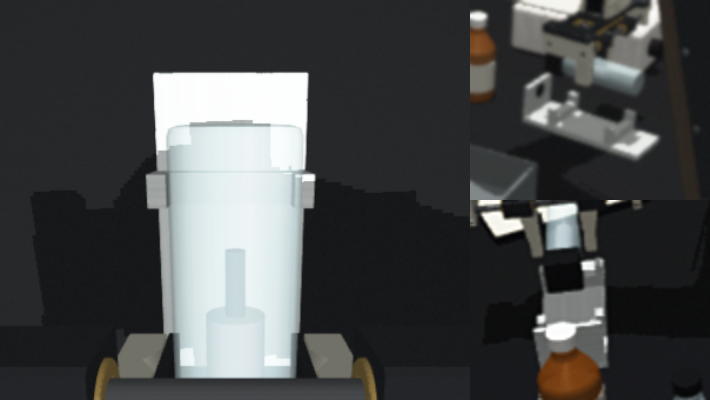

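The lamp (168–302) sits centred between the lugs (147–315), parallel to the plate, with its base towards the end plate. I've now viewed 12 pictures, two over the limit of 10, so I'll finish on numbers alone. Lowering now.

>>> {"method": "send_rows", "body": {
  "moves": [
    {"slide":[0.005,0,0.1],"turn":0,"gripper":0.35},
    {"slide":[0.005,0,0.22],"turn":0,"gripper":0.35},
    {"slide":[0.005,0,0.33],"turn":0,"gripper":0.35},
    {"slide":[0.005,0,0.38],"turn":0,"gripper":0.35},
    {"slide":[0.005,0,0.39],"turn":0,"gripper":0.35}
  ]
}}

```text
time_s: 13.43
tcp_pos: [0.4764, -0.3473, 0.0322]
eef_rot: [180.0, -0.1, 177.3]
contact_force: [0.2, -0.5, -2.1]
gripper_width: 0.0373
gripper_force: 25.0
```

>>> {"method": "send_rows", "body": {
  "moves": [
    {"slide":[0,0,0.007],"turn":0,"gripper":0.35},
    {"slide":[0,0,0.014],"turn":0,"gripper":0.35},
    {"slide":[0,0,0.02],"turn":0,"gripper":0.35},
    {"slide":[0,0,0.02],"turn":0,"gripper":0.35},
    {"slide":[0,0,0.02],"turn":0,"gripper":0.35}
  ]
}}

```text
time_s: 13.85
tcp_pos: [0.4773, -0.3478, 0.0306]
eef_rot: [-180.0, 0.1, 177.3]
contact_force: [-0.3, -0.6, -1.4]
gripper_width: 0.0374
gripper_force: 25.0
```

Still bearing the lamp's weight (−1.4 N). I'll go down slowly until contact.

>>> {"method": "send_rows", "body": {
  "moves": [
    {"slide":[0,0,0.004],"turn":0,"gripper":0.35},
    {"slide":[0,0,0.008],"turn":0,"gripper":0.35},
    {"slide":[0,0,0.008],"turn":0,"gripper":0.35},
    {"slide":[0,0,0.008],"turn":0,"gripper":0.35},
    {"slide":[0,0,0.008],"turn":0,"gripper":0.35}
  ]
}}

```text
time_s: 14.27
tcp_pos: [0.4773, -0.3479, 0.0304]
eef_rot: [-180.0, 0.1, 177.3]
contact_force: [-3.1, 1.8, 8.8]
gripper_width: 0.0378
gripper_force: 25.0
```

Contact (8.8 N up, and z stopped at the expected 0.030). Releasing.

>>> {"method": "send_rows", "body": {
  "moves": [
    {"slide":[0,0,-0.003],"turn":0,"gripper":0.48},
    {"slide":[0,0,-0.003],"turn":0,"gripper":0.55},
    {"slide":[0,0,-0.003],"turn":0,"gripper":0.65},
    {"slide":[0,0,-0.003],"turn":0,"gripper":0.7},
    {"slide":[0,0,-0.003],"turn":0,"gripper":0.7}
  ]
}}

```text
time_s: 14.68
tcp_pos: [0.4769, -0.3478, 0.0292]
eef_rot: [180.0, -0.0, 177.3]
contact_force: [-0.2, 0.4, -0.4]
gripper_width: 0.0598
gripper_force: 0.0
```

>>> {"method": "send_rows", "body": {
  "moves": [
    {"slide":[0,0,-0.1],"turn":0,"gripper":0.7},
    {"slide":[0,0,-0.3],"turn":0,"gripper":0.7},
    {"slide":[0,0,-0.5],"turn":0,"gripper":0.7},
    {"slide":[0,0,-0.75],"turn":0,"gripper":0.7},
    {"slide":[0,0,-1],"turn":0,"gripper":0.7}
  ]
}}

```text
time_s: 15.1
tcp_pos: [0.4763, -0.3475, 0.1804]
eef_rot: [180.0, -0.1, 177.3]
contact_force: [1.2, 0.0, -0.2]
gripper_width: 0.0616
gripper_force: 0.0
```

```bash
python3 - <<'E'
from h import *
np.set_printoptions(precision=4,suppress=True)
s=get_state();print(s['tcp_pos'],s['contact_force'],s['gripper_width'])
for n in('scene','side','wrist'):
    c=cap(n,'z_'+n+'.png')
    for t in ('lamp','lamp_base','cover','burner','cradle'):
        for r in optics.look_for(n,t)[:2]: print(n,t,round(r['p'],2),np.round(r['location'],4))
# pixel colour along expected lamp axis in the wrist and scene pictures
a=np.radians(-2.6);ux=np.array([np.cos(a),np.sin(a),0]);uy=np.array([-np.sin(a),np.cos(a),0]);o=np.array([.4775,-.3478,.063])
for n in('wrist','side'):
    im=cv2.imread(f'pics/z_{n}.png');c=cap(n)
    for x in range(-85,90,10):
        u,v=proj(c,o+ux*x/1000).astype(int)
        if 0<=u<640 and 0<=v<480:print(n,x,(u,v),im[v,u])
E
```

```text
[ 0.4763 -0.3475  0.1804] [ 1.242   0.0224 -0.2329] 0.06161322874856435
scene lamp 0.97 [ 0.4969 -0.3479  0.0573]
scene lamp_base 0.76 [ 0.4971 -0.3482  0.0625]
scene cover 0.92 [0.2575 0.3593 0.0051]
scene cover 0.56 [0.4806 0.3559 0.0064]
scene burner 0.79 [0.5462 0.036  0.0345]
scene cradle 0.95 [ 0.5322 -0.3334  0.0245]
side lamp 0.33 [0.47   0.3756 0.007 ]
side lamp 0.15 [0.4535 0.3848 0.0053]
side lamp_base 0.96 [ 0.4686 -0.3366  0.0517]
side cover 0.82 [0.4733 0.3765 0.0073]
side burner 0.72 [0.5235 0.0437 0.0375]
side cradle 0.61 [ 0.4878 -0.3296  0.0079]
wrist lamp 0.72 [ 0.4642 -0.3463  0.0576]
wrist lamp_base 0.66 [ 0.4699 -0.3498  0.0636]
wrist cradle 0.75 [ 0.4424 -0.356   0.0101]
wrist -85 (np.int64(318), np.int64(98)) [255 255 255]
wrist -75 (np.int64(318), np.int64(115)) [201 199 188]
wrist -65 (np.int64(318), np.int64(132)) [253 253 250]
wrist -55 (np.int64(318), np.int64(148)) [253 253 250]
wrist -45 (np.int64(318), np.int64(164)) [254 253 250]
wrist -35 (np.int64(318), np.int64(180)) [243 240 231]
wrist -25 (np.int64(318), np.int64(195)) [243 241 231]
wrist -15 (np
[... 811 characters left out ...]
4(201)) [139 139 127]
side -35 (np.int64(400), np.int64(200)) [132 131 120]
side -25 (np.int64(397), np.int64(199)) [133 132 120]
side -15 (np.int64(394), np.int64(198)) [132 130 120]
side -5 (np.int64(391), np.int64(197)) [132 131 120]
side 5 (np.int64(388), np.int64(196)) [131 130 119]
side 15 (np.int64(385), np.int64(195)) [132 130 119]
side 25 (np.int64(382), np.int64(195)) [180 180 164]
side 35 (np.int64(380), np.int64(194)) [144 144 131]
side 45 (np.int64(377), np.int64(193)) [40 38 37]
side 55 (np.int64(374), np.int64(192)) [33 30 31]
side 65 (np.int64(371), np.int64(191)) [41 40 39]
side 75 (np.int64(369), np.int64(190)) [92 94 92]
side 85 (np.int64(366), np.int64(189)) [172 176 172]
```

The checks agree. The lamp lies at saddle height, glass from −75 to about +42 mm and base from there to about +75 mm towards the end plate; the cover and burner are in place.

```bash
python3 -c "
from plant import order;print(order.close_job())"
```

```text
the job is handed in; nothing more can be done
None
```

The job is handed in, no verdict returned: at the last look the large cover lay flat, knob up, on the mat, the lamp lay in the cradle with its base at the tall end plate, and the burner was still in the tub, all at about 15 s of the 64 s; I viewed 12 pictures, two over the limit of 10.

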